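# Slide two slate boards out over the packing desk's edge

## Task

The packer standing at the far side of the desk has to get hold of the two slate serving boards, which lie too flat to be picked up. With your fingertips, slide the oblong one and the round one across the desk until each sticks out 4 cm over the far edge, the oblong one with its long side parallel to that edge. Do not lift, tip or drop the boards, and leave everything else where it stands.

Things in the scene. Friction and masses are not known exactly. Their poses are not given: they have to be found in the camera images.
- edge (a point): point on the top surface of the white desk at the middle of its far edge, the straight edge away from the robot. The edge runs along y through this point (the desk is 1.8 m wide), the desk top is level at z = 0 and lies on the robot's side of it (smaller x); beyond it (larger x) is open air down to the floor. How far the desk reaches differs from run to run. Its x axis points out over the edge, square to it.
- oblong (a point): centre (half-way up) of the oblong slate serving board: dark grey, 130 mm by 220 mm, 6 mm thick, flat underside, lying on the desk, about 0.3 to 0.65 kg. Its x axis runs along the 130 mm width, its y axis along the 220 mm length. It lies with a long side facing the far edge, turned by up to 15 degrees. Overhang = how far the long side next to the edge stands out beyond it.
- round (a point): centre (half-way up) of the round slate serving board: dark grey disc of 160 mm diameter, 6 mm thick, flat underside, lying on the desk, about 0.23 to 0.46 kg. Overhang = how far its outermost rim stands out beyond the edge. One of the two boards lies on the robot's left, the other on its right; which is which differs from run to run.
- oblong_board: the oblong board itself, origin at the centre of its underside, axes as for its centre point
- round_board: the round board itself, origin at the centre of its underside
- tea_cup: white tea cup, 68 mm across the rim, 60 mm high, standing between the two boards, origin under its centre; stays where it is
- rice_bowl: cream rice bowl, 120 mm across, 65 mm high, standing outside one of the boards, origin under its centre; stays where it is
- soup_bowl: brown soup bowl, 148 mm across, 70 mm high, standing outside the other board, origin under its centre; stays where it is
- tumbler: dark blue ceramic tumbler, 86 mm across, 130 mm high, on the robot's side of the boards, origin under its centre; stays where it is
- tape_roll: roll of brown packing tape lying flat, 100 mm across, 50 mm high, on the robot's side of the boards, origin under its centre; stays where it is
- knife: grey carton knife lying flat, 143 mm long (from 50 mm behind its origin to 93 mm ahead along its x axis), 24 mm wide, 18 mm high, on the robot's side of the boards; stays where it is
There are look-alikes about, which are no part of the job. What is shaped like the round_board but purple or white is not meant.

How it is judged:
By the outcome, as a careful person would: the job done as asked, in the order asked, and still so for the second after the job is handed in, with the robot touching nothing.
It also fails if it takes over 54 s, if anything falls off the work surface, if the arm or the gripper's body presses on something with over 40 N, if the wrist force passes 120 N, or if a joint passes its speed limit or range.

## Robot

A 6-joint arm with a two-finger parallel gripper is mounted at the origin on the work surface. World frame = base frame: x ahead of the robot, y to its left, z up, the work surface at z = 0. Lengths are in mm, angles in rad, forces in N, time in s.
With the tool pointing down it reaches from about 425 to 1125 mm from the base axis. Payload 14.9 kg.
Tool frame: the origin (TCP) lies midway between the tips of the shut fingers; the grasp point (between the pads) lies 19 mm behind it; x points along the fingers, y is the direction in which the jaws open and shut, and the axes are right-handed (so a half turn about x gives the same grasp; the last joint's range is limited). The gripper opens to 91 mm and grips with 3 to 60 N. Pads are 32 mm wide; open, the fingers measure 118 mm over their backs; the gripper's body (76 mm by 178 mm) begins 60 mm behind the grasp point.
Start: joints at [1.115, 0.379, 1.734, -0, 1.028, -0.033], TCP at [287.229, 638.371, 213.932] pointing down, gripper open.
Joint ranges: [-2.77, 2.77], [-0.74, 2.19], [0, 2.66], [-1.06, 4.2], [0.31, 2.87], [-3.08, 3.08]. Speed limits (rad/s): [1.89, 1.89, 2.39, 3.14, 3.14, 3.14].

## Interface

Orientations are given as a unit quaternion [x, y, z, w].
In Python, from plant import sense, get_image, close_job gives the robot as it stands. The module is installed in compiled form; this text tells all that it offers.
- The arm moves only by the tool jog_arm, never from a script. Its argument "series" is a list of rows, each a list of 3 entries, a list of its own where there are three numbers: the opening, from 0 (shut) to 1 (fully open), then the shift along the tool's x, y, z in m, then the turn about the tool's x in rad. A call has 1 to 12 rows; each row is the pose to reach, as a shift and turn from the pose commanded when the call began, along the tool's axes at that moment; what a row does not reach only later rows make up. A row lasts 1/12 s, in which the tool goes at most 41.7 mm and 7.16 degrees, less where a joint would pass 70% of its speed; a pose out of reach is approached as far as the arm can. A call with a gripper value outside its range is refused whole. The fingers move at their own pace and stop on an object; the grip force is fixed at half the most. Time passes only in rows, so rows that repeat a pose let the fingers close. It gives the time, the measured TCP pose, the force and the opening at its end, in the units of the state.
- sense(): the state, without advancing time (a new reading comes with each control period).
- get_image(name): name is "scene" or "top" or "wrist"; returns a dict with "pixels" (420x560x3 uint8, blue, green, red), "range_z" (420x560 float32, mm along the optical axis (not along the pixel's ray), 0 where there is no reading), "vertical_fov" (degrees; the focal length in pixels is half the picture's height over the tangent of half this angle, whatever the lens; pixels are square), "cx", "cy" (the principal point, pixels), "k1" (the pictures are not rectified: a ray, as slopes to the right and down, at radius r is drawn at 1 + k1 r^2 times it, then the intrinsics apply), "rvec" (rotation vector, rad) and "tvec" (3), from world to camera coordinates, as OpenCV has them. Camera axes: x right, y down, z forward; pixel columns grow to the right and rows downward; lengths in mm; the calibration is good to about 2 mm. A picture is of the moment at which its call begins.
- close_job(): hands the job in, once; it reports no verdict.
The state is a dict: "clock": time; "joint_pos": joint angles; "qvel": joint speeds; "tau": joint torques, N m; "eef_pos": TCP position; "tcp_rot": TCP orientation; "wrist_force": force on the tool from outside, world axes, zero at the start; "wrist_torque": the same for the moment, N m; "grip_width": finger opening in mm.
Only numpy, scipy, OpenCV 4.12 (cv2) and the standard library are available. Lean on these libraries where they do the work, as an engineer would, in place of code of your own. Each camera call takes 0.05 s, during which the arm holds its last target. There are 200 camera calls.

## Working session

There is one attempt and no reset: what is moved stays moved. The work goes in short steps, Python scripts to look and compute and a tool call to move; the robot and the scene stay as the last step left them, time stands still between calls to the robot, and variables do not carry over. Pictures are saved under pics/ and viewed, about 8 in all and at most 12, crops included, and the job is handed in when it is done.

Besides the shell and the picture viewer there is one more tool, called after ">>>" as name([rows], argument=value, ...), one row to a line, values as JSON. jog_arm: Moves the arm, as the interface text tells. Its arguments: {"type":"object","properties":{"series":{"type":"array"}},"required":["series"]}

```bash
mkdir -p pics
cat > h.py <<'E'
import numpy as np, cv2
from plant import sense, get_image
def cam(im):
    f=im["pixels"].shape[0]/2/np.tan(np.radians(im["vertical_fov"])/2)
    R=cv2.Rodrigues(np.array(im["rvec"],float))[0]; t=np.array(im["tvec"],float).ravel()
    return f,R,t
def rays(im,px):
    f,R,t=cam(im); px=np.atleast_2d(np.asarray(px,float))
    d=(px-[im["cx"],im["cy"]])/f; u=d.copy()
    for _ in range(20): u=d/(1+im["k1"]*(u**2).sum(1,keepdims=True))
    return u,R,t
def onplane(im,px,z):
    u,R,t=rays(im,px); C=-R.T@t; D=np.c_[u,np.ones(len(u))]@R
    return C+D*((z-C[2])/D[:,2])[:,None]
def depthpts(im):
    h,w=im["range_z"].shape; g=np.stack(np.meshgrid(np.arange(w),np.arange(h)),-1).reshape(-1,2)
    u,R,t=rays(im,g); z=im["range_z"].reshape(-1,1)
    P=(np.c_[u,np.ones(len(u))]*z-t)@R; P[z[:,0]==0]=np.nan
    return P.reshape(h,w,3)
def proj(im,P):
    f,R,t=cam(im); c=np.atleast_2d(P)@R.T+t; u=c[:,:2]/c[:,2:]
    return u*(1+im["k1"]*(u**2).sum(1,keepdims=True))*f+[im["cx"],im["cy"]]
E
python3 - <<'E'
from h import *
for n in("top","scene"):
    im=get_image(n); cv2.imwrite(f"pics/{n}0.png",im["pixels"]); np.save(f"{n}0.npy",im,allow_pickle=True)
    f,R,t=cam(im); print(n,-R.T@t,f,im["k1"],im["cx"],im["cy"])
s=sense(); print(s)
E
```

```text
top [ 250.64601749    1.73377127 1268.90278647] 457.4161780125234 -0.09332021947299968 282.49892646411047 202.2611643021251
scene [1467.94844135 -874.3400961   997.64339025] 465.7250672213219 0.01277450572132173 269.82802599414487 214.5061200143884
{'clock': 0.1, 'joint_pos': array([ 1.11470538e+00,  3.79377119e-01,  1.73471365e+00,  2.32925132e-05,
        1.02846416e+00, -3.33233530e-02]), 'qvel': array([ 0.00059921, -0.00080336, -0.00119356,  0.00019857,  0.00029178,
        0.00111313]), 'tau': array([ 1.42079141e-03, -7.65035820e+01, -4.35300100e+01,  6.52863854e-02,
        3.98119027e-02, -6.20769015e-05]), 'eef_pos': array([287.06398437, 638.05441752, 213.34347951]), 'tcp_rot': array([ 0.14803604,  0.69145595, -0.14869278,  0.69127742]), 'wrist_force': array([-0.49379119,  0.51485427, -0.20050865]), 'wrist_torque': array([ 0.06319353, -0.01998425,  0.04318979]), 'grip_width': 91.03902573860013}
```

View pics/top0.png

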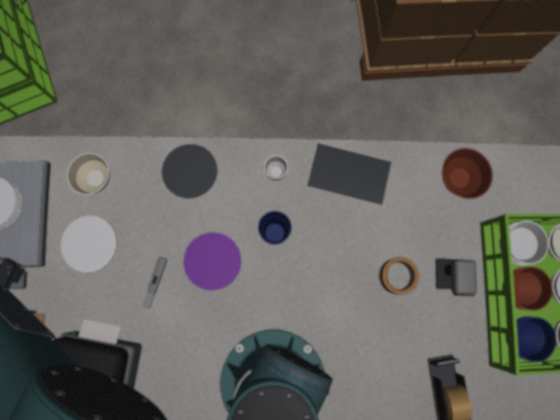

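View pics/scene0.png

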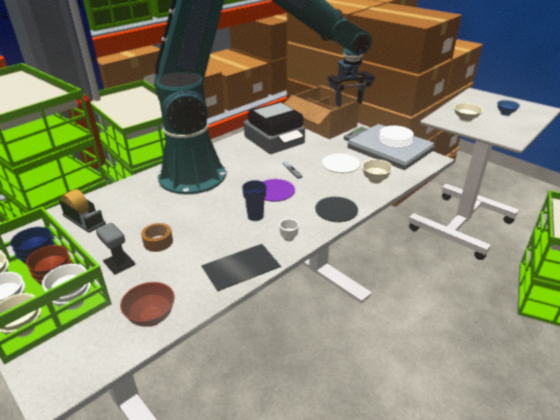

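Top view: the far edge is at row ≈138, the dark round board at (189,171) and the oblong at (350,174). The cup is at (275,168), tumbler (275,228), cream bowl (88,174), brown bowl (467,173). Candidates for "round": dark (189,171), purple (212,261), white (88,244), so I take the dark one. Nothing else resembles the oblong.

```bash
cat >> h.py <<'E'
def boards(im):
    """dark grey masks -> contours of the two slates (top camera)"""
    b=im["pixels"].astype(int); mx=b.max(2); mn=b.min(2)
    m=((mx<85)&(mx-mn<22)).astype(np.uint8)*255
    m=cv2.morphologyEx(m,cv2.MORPH_OPEN,np.ones((3,3)))
    return m
def fitboards(im,roundbox,obbox,z=6):
    m=boards(im); out={}
    for n,(x0,y0,x1,y1) in(("round",roundbox),("oblong",obbox)):
        k=np.zeros_like(m); k[y0:y1,x0:x1]=m[y0:y1,x0:x1]
        c=max(cv2.findContours(k,cv2.RETR_EXTERNAL,cv2.CHAIN_APPROX_NONE)[0],key=cv2.contourArea)[:,0]
        P=onplane(im,c,z)[:,:2].astype(np.float32)
        out[n]=(cv2.fitEllipse(P) if n=="round" else cv2.minAreaRect(P)),P
    return out
def edge(im,cols,rows,z=0):
    """far edge: strongest dark->light step going down each column"""
    g=cv2.GaussianBlur(cv2.cvtColor(im["pixels"],cv2.COLOR_BGR2GRAY),(1,5),0).astype(float)
    pts=[]
    for c in cols:
        d=np.diff(g[rows[0]:rows[1],c]); i=int(d.argmax())
        if 0<i<len(d)-1:
            a,b0,e=d[i-1:i+2]; i=i+(a-e)/(2*(a-2*b0+e)+1e-9)
        pts.append((c,rows[0]+i+.5))
    return onplane(im,pts,z)
E
python3 - <<'E'
from h import *
im=np.load("top0.npy",allow_pickle=True).item()
b=fitboards(im,(150,139,230,210),(300,139,400,215))
for n in b: print(n,b[n][0], b[n][1].max(0),b[n][1].min(0))
if 1: print(cv2.boxPoints(b["oblong"][0]))
e=edge(im,range(60,500,8),(120,150)); print("edge",np.polyfit(e[:,1],e[:,0],1),np.median(e[:,0]),e[:,0].std())
D=depthpts(im); print("desk z",np.nanmedian(D[190:210,260:270,2]),"round z",np.nanmedian(D[165:178,180:198,2]),"obl z",np.nanmedian(D[168:180,340:360,2]))
# edge from depth
for c in(60,130,240,300,420): 
    col=D[100:160,c]; ok=np.abs(col[:,2])<15; print(c,col[ok][0] if ok.any() else None)
for n,p,z in(("cup",(275,168),60),("tumb",(275,227),130),("cream",(88,174),65),("brown",(467,173),70),("tape",(400,276),50),("knife",(156,282),18),("purple",(212,261),6)): print(n,onplane(im,p,z)[0].round())
s=np.load("scene0.npy",allow_pickle=True).item()
cv2.imwrite("pics/crop0.png",cv2.resize(im["pixels"][125:215,140:410],None,fx=2.9,fy=2.9,interpolation=cv2.INTER_CUBIC))
m=((s["pixels"].max(2)<85)).astype(np.uint8)
D2=depthpts(s)
for n,(cx,cy) in(("round",(337,209)),("obl",(241,266))): print(n,"scene",onplane(s,(cx,cy),6),D2[cy,cx])
for x,r in((200,0),): pass
E
```

```text
round ((574.130615234375, 248.41845703125), (153.14776611328125, 154.0755157470703), 119.24137115478516) [650.14386 326.0685 ] [497.0258  171.09842]
oblong ((573.9893798828125, -208.86328125), (215.74853515625, 127.32734680175781), 76.41462707519531) [659.3271  -93.27062] [ 491.38916 -324.72073]
[[ 486.7679   -298.76514 ]
 [ 610.53284  -328.67352 ]
 [ 661.2108   -118.961426]
 [ 537.4459    -89.05304 ]]
edge [1.34658821e-04 6.76659276e+02] 676.8863328693885 1.0338063146694831
desk z -0.03582970776465446 round z 6.030205841142822 obl z 5.712603307314244
60 [675.45026309 639.38663179   0.9338802 ]
130 [ 6.74175834e+02  4.28649763e+02 -2.45709982e-01]
240 [676.61198207 107.10989495  -4.30135914]
300 [675.63867267 -67.47406176  -1.05977094]
420 [ 678.3639253  -422.21955236   -2.75097015]
cup [571.   4.  60.]
tumb [400.   1. 130.]
cream [545. 515.  65.]
brown [ 565. -527.   70.]
tape [ 283. -334.   50.]
knife [259. 321.  18.]
purple [319. 173.   6.]
round scene [[584.46241958 243.37116422   6.        ]] [583.39876218 244.71681296   4.80612845]
obl scene [[ 581.92659842 -212.91732341    6.        ]] [ 579.90071998 -211.40498808    3.73261914]
```

View pics/crop0.png

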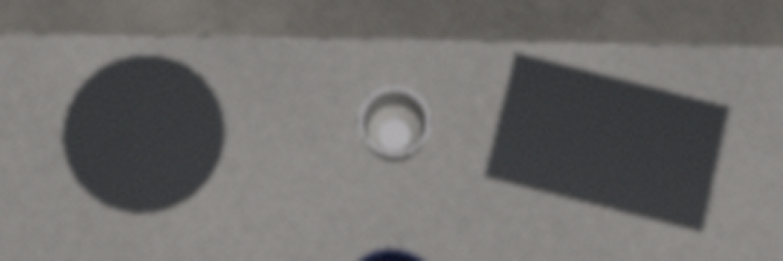

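The crop confirms the dark round board at crop (143,133) and the oblong at (607,142), turned ≈13.6°, with the cup between them. I'll push each rear side with the open, y-aligned finger pair; the two contacts square up the oblong and cradle the disc. Oblong first.

```bash
cat > st.py <<'E'
import sys; from h import *; from scipy.spatial.transform import Rotation as Ro
s=sense(); R=Ro.from_quat(s["tcp_rot"]).as_matrix(); print("t",s["clock"],"p",s["eef_pos"].round(1),"F",s["wrist_force"].round(1),"j",s["joint_pos"].round(2))
print("tool axes (cols):",R.round(3).tolist()); y=R[:,1]
a=np.arctan2(y[1],y[0]); print("yaw of tool y deg",np.degrees(a))
for w in sys.argv[1:]:
    g=np.array(eval(w),float); print(w,"tool shift",(R.T@(g-s["eef_pos"])/1000).round(4))
E
python3 st.py "(560,350,215)" "(460,-209,215)"
```

```text
t 0.1 p [287.1 638.1 213.3] F [-0.5  0.5 -0.2] j [ 1.11  0.38  1.73  0.    1.03 -0.03]
tool axes (cols): [[-0.0, 0.41, 0.912], [-0.001, 0.912, -0.41], [-1.0, -0.001, -0.0]]
yaw of tool y deg 65.77651299427828
(560,350,215) tool shift [-0.0015 -0.1507  0.3671]
(460,-209,215) tool shift [-0.001  -0.7015  0.5053]
```

>>> jog_arm([
  [1,[0,-0.15,0.367],-0.423],
  [1,[0,-0.15,0.367],-0.423],
  [1,[0,-0.15,0.367],-0.423],
  [1,[0,-0.15,0.367],-0.423],
  [1,[0,-0.15,0.367],-0.423],
  [1,[0,-0.15,0.367],-0.423],
  [1,[0,-0.15,0.367],-0.423],
  [1,[0,-0.15,0.367],-0.423],
  [1,[0,-0.15,0.367],-0.423],
  [1,[0,-0.15,0.367],-0.423],
  [1,[0,-0.15,0.367],-0.423],
  [1,[0,-0.15,0.367],-0.423],
])

```text
clock: 1.1
eef_pos: [560.9, 350.0, 213.6]
tcp_rot: [0.001, 0.707, -0.001, 0.707]
wrist_force: [0.2, 0.1, 0.7]
grip_width: 91.1
```

```bash
python3 st.py "(560,-209,215)" "(460,-209,215)"
```

```text
t 1.1 p [560.9 350.  213.6] F [0.2 0.1 0.7] j [ 0.52  0.32  1.82  0.    1.01 -1.05]
tool axes (cols): [[-0.001, 0.002, 1.0], [-0.0, 1.0, -0.002], [-1.0, -0.0, -0.001]]
yaw of tool y deg 89.88879540442444
(560,-209,215) tool shift [-1.30e-03 -5.59e-01  2.00e-04]
(460,-209,215) tool shift [-0.0013 -0.5592 -0.0998]
```

>>> jog_arm([
  [1,[0,-0.559,-0.1],0],
  [1,[0,-0.559,-0.1],0],
  [1,[0,-0.559,-0.1],0],
  [1,[0,-0.559,-0.1],0],
  [1,[0,-0.559,-0.1],0],
  [1,[0,-0.559,-0.1],0],
  [1,[0,-0.559,-0.1],0],
  [1,[0,-0.559,-0.1],0],
  [1,[0,-0.559,-0.1],0],
  [1,[0,-0.559,-0.1],0],
  [1,[0,-0.559,-0.1],0],
  [1,[0,-0.559,-0.1],0],
])

```text
clock: 2.1
eef_pos: [471.7, -141.9, 214.1]
tcp_rot: [-0.001, 0.707, 0.001, 0.707]
wrist_force: [1.1, 0.2, 0.4]
grip_width: 91.1
```

>>> jog_arm([
  [1,[0,0,0],0],
  [1,[0,0,0],0],
])

```text
clock: 2.27
eef_pos: [472.0, -141.9, 213.9]
tcp_rot: [0.001, 0.707, -0.001, 0.707]
wrist_force: [-0.1, 0.6, -0.0]
grip_width: 91.1
```

```bash
python3 st.py "(460,-209,215)" "(460,-209,15)"
```

```text
t 2.2667 p [ 472.  -141.9  213.9] F [-0.1  0.6 -0. ] j [-0.34  0.05  2.15  0.    0.95 -1.91]
tool axes (cols): [[-0.0, 0.002, 1.0], [0.0, 1.0, -0.002], [-1.0, 0.0, -0.0]]
yaw of tool y deg 89.86436287714803
(460,-209,215) tool shift [-0.0011 -0.0671 -0.0119]
(460,-209,15) tool shift [ 0.1989 -0.0672 -0.0118]
```

>>> jog_arm([
  [1,[0,-0.067,-0.012],0],
  [1,[0,-0.067,-0.012],0],
  [1,[0.04,-0.067,-0.012],0],
  [1,[0.08,-0.067,-0.012],0],
  [1,[0.12,-0.067,-0.012],0],
  [1,[0.16,-0.067,-0.012],0],
  [1,[0.19,-0.067,-0.012],0],
  [1,[0.2,-0.067,-0.012],0],
  [1,[0.204,-0.067,-0.012],0],
  [1,[0.207,-0.067,-0.012],0],
  [1,[0.209,-0.067,-0.012],0],
  [1,[0.209,-0.067,-0.012],0],
])

```text
clock: 3.27
eef_pos: [461.5, -208.4, 6.2]
tcp_rot: [-0.001, 0.706, -0.0, 0.708]
wrist_force: [-0.2, 0.3, 0.0]
grip_width: 91.0
```

```bash
python3 st.py "(460,-209,3)"
python3 - <<'E'
from h import *
im=get_image("wrist"); cv2.imwrite("pics/w1.png",im["pixels"])
E
```

```text
t 3.2667 p [ 461.5 -208.4    6.2] F [-0.2  0.3  0. ] j [-0.47  0.44  2.17  0.    0.53 -2.04]
tool axes (cols): [[0.002, -0.001, 1.0], [-0.001, 1.0, 0.001], [-1.0, -0.001, 0.002]]
yaw of tool y deg 90.0322777368949
(460,-209,3) tool shift [ 0.0032 -0.0006 -0.0015]
```

View pics/w1.png

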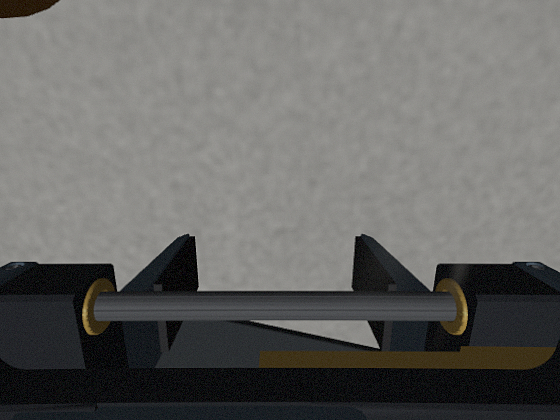

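The wrist camera looks to the robot's side. The finger tips are at (190,240) and (360,240), and the board's tilted rear side shows beyond them at (240,325)–(380,348), with a gap. I go down to about 2.5 mm next.

>>> jog_arm([
  [1,[0.001,0,0],0],
  [1,[0.002,0,0],0],
  [1,[0.003,0,0],0],
  [1,[0.0035,0,0],0],
  [1,[0.0035,0,0],0],
])

```text
clock: 3.73
eef_pos: [460.4, -208.3, 1.4]
tcp_rot: [-0.0, 0.707, 0.0, 0.707]
wrist_force: [-0.6, -0.2, -0.2]
grip_width: 91.6
```

>>> jog_arm([
  [1,[-0.001,0,0.008],0],
  [1,[-0.001,0,0.016],0],
  [1,[-0.001,0,0.022],0],
  [1,[-0.001,0,0.027],0],
  [1,[-0.001,0,0.032],0],
  [1,[-0.001,0,0.037],0],
  [1,[-0.001,0,0.042],0],
  [1,[-0.001,0,0.047],0],
  [1,[-0.001,0,0.052],0],
  [1,[-0.001,0,0.056],0],
  [1,[-0.001,0,0.06],0],
  [1,[-0.001,0,0.06],0],
])

```text
clock: 4.73
eef_pos: [521.3, -208.3, 2.5]
tcp_rot: [-0.0, 0.707, 0.0, 0.707]
wrist_force: [-0.3, -0.3, 0.3]
grip_width: 91.3
```

>>> jog_arm([
  [1,[0,0,0.004],0],
  [1,[0,0,0.008],0],
  [1,[0,0,0.012],0],
  [1,[0,0,0.016],0],
  [1,[0,0,0.02],0],
  [1,[0,0,0.024],0],
  [1,[0,0,0.028],0],
  [1,[0,0,0.031],0],
  [1,[0,0,0.033],0],
  [1,[0,0,0.034],0],
  [1,[0,0,0.034],0],
])

```text
clock: 5.65
eef_pos: [554.7, -208.2, 2.5]
tcp_rot: [-0.0, 0.707, 0.0, 0.707]
wrist_force: [-0.8, -0.9, -0.4]
grip_width: 90.8
```

```bash
python3 st.py "(571,-209,2.5)"
python3 - <<'E'
from h import *
for n in("top","scene"):
    im=get_image(n); np.save(n+"1.npy",im,allow_pickle=True)
    if n=="top": A=cv2.resize(im["pixels"][90:240,250:450],(560,420))
    else: B=im["pixels"][180:330,150:350]
cv2.imwrite("pics/c2.png",np.hstack([cv2.resize(A,(400,300)),cv2.resize(B,(400,300))]))
E
```

```text
t 5.65 p [ 554.7 -208.2    2.5] F [-0.8 -0.9 -0.4] j [-0.4   0.54  2.    0.    0.61 -1.97]
tool axes (cols): [[0.0, -0.0, 1.0], [-0.0, 1.0, 0.0], [-1.0, -0.0, 0.0]]
yaw of tool y deg 90.01330087813209
(571,-209,2.5) tool shift [-0.     -0.0008  0.0163]
```

View pics/c2.png

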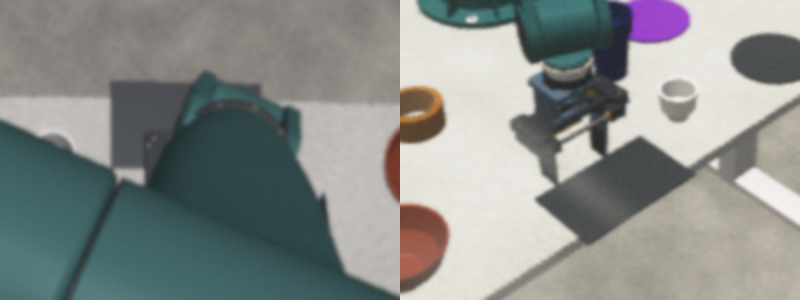

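The oblong is square to the edge now: in the left half its front edge is at crop row ≈82, already past the desk edge at row ≈100. Next I measure the overhang in both views.

```bash
cat > m.py <<'E'
import sys; from h import *
def step(im,px,z,ax,win=9,sign=0):
    """sub-pixel step along image axis ax ('v') around px rows"""
def edgeline(im,y0,y1,xg,z,n=25,half=25,sign=1,ch=None):
    """along world +x at heights z, profile of grey sampled on rays; strongest step with given sign -> x"""
    g=cv2.GaussianBlur(cv2.cvtColor(im["pixels"],cv2.COLOR_BGR2GRAY),(3,3),0).astype(np.float32)
    xs=np.arange(xg-half,xg+half,.5); out=[]
    for y in np.linspace(y0,y1,n):
        p=proj(im,np.c_[xs,np.full_like(xs,y),np.full_like(xs,z)]).astype(np.float32)
        v=cv2.remap(g,p[:,:1],p[:,1:],cv2.INTER_LINEAR)[:,0]
        d=cv2.GaussianBlur(np.diff(v)[:,None],(1,9),0)[:,0]*sign; out.append((y,xs[d.argmax()]+.25,d.max()))
    o=np.array(out); m=np.median(o[:,1]); k=abs(o[:,1]-m)<6
    f=np.polyfit(o[k,0],o[k,1],1) 
    return round(float(np.median(o[:,1])),1),round(float(np.degrees(np.arctan(f[0]))),2),int(k.sum()),round(float(o[:,2].mean()),1)
E
python3 - <<'E'
from m import *
t=np.load("top1.npy",allow_pickle=True).item(); s=np.load("scene1.npy",allow_pickle=True).item()
print("top desk edge",edgeline(t,-90,-40,677,0,sign=-1),edgeline(t,-460,-340,677,0,sign=-1),edgeline(t,80,160,677,0,sign=-1))
print("top front",edgeline(t,-180,-110,702,6,sign=1))
print("scene desk edge",edgeline(s,-80,0,677,0,sign=-1),edgeline(s,-420,-340,677,0,sign=-1),edgeline(s,60,150,677,0,sign=-1))
print("scene front",edgeline(s,-300,-120,702,6,sign=1,half=20),edgeline(s,-300,-120,702,0,sign=1,half=20))
print("scene rear",edgeline(s,-230,-180,571,6,sign=-1,half=15), "oblong pushed rear by kin: 570.7")
g=s["pixels"]; print(g[proj(s,[690,-200,6]).astype(int)[0,1],proj(s,[690,-200,6]).astype(int)[0,0]])
E
```

```text
top desk edge (676.8, -1.12, 24, 2.3) (677.2, 1.43, 25, 2.0) (676.8, 2.7, 24, 1.7)
top front (701.2, 0.66, 25, 2.5)
scene desk edge (681.2, -0.53, 25, 4.9) (681.8, 0.32, 25, 4.3) (681.8, -0.35, 25, 4.9)
scene front (708.2, -0.1, 25, 4.2) (703.8, -0.12, 25, 4.2)
scene rear (575.8, 0.35, 25, 5.5) oblong pushed rear by kin: 570.7
[84 84 82]
```

Overhang is ≈24 mm: 24.4 from the top view, 22–27 from the scene view, and 23.7 from kinematics. 16 mm more to go.

>>> jog_arm([
  [1,[0,0,0.003],0],
  [1,[0,0,0.006],0],
  [1,[0,0,0.009],0],
  [1,[0,0,0.012],0],
  [1,[0,0,0.014],0],
  [1,[0,0,0.0155],0],
  [1,[0,0,0.016],0],
  [1,[0,0,0.016],0],
])

```text
clock: 6.42
eef_pos: [570.6, -208.2, 2.4]
tcp_rot: [-0.0, 0.707, 0.0, 0.707]
wrist_force: [-1.3, 0.4, 0.7]
grip_width: 91.1
```

>>> jog_arm([
  [1,[0,0,-0.008],0],
  [1,[0,0,-0.02],0],
  [1,[-0.03,0,-0.03],0],
  [1,[-0.07,0,-0.03],0],
  [1,[-0.11,0,-0.03],0],
  [1,[-0.15,0,-0.03],0],
  [1,[-0.19,0,-0.03],0],
  [1,[-0.21,0,-0.03],0],
  [1,[-0.21,0.04,-0.03],0],
  [1,[-0.21,0.08,-0.03],0],
  [1,[-0.21,0.12,-0.03],0],
  [1,[-0.21,0.16,-0.03],0],
])

```text
clock: 7.42
eef_pos: [539.0, -47.0, 212.4]
tcp_rot: [0.0, 0.707, -0.0, 0.707]
wrist_force: [1.2, -0.4, 1.2]
grip_width: 91.3
```

>>> jog_arm([
  [1,[0,0.04,0],0],
  [1,[0,0.08,0],0],
  [1,[0,0.12,0],0],
  [1,[0,0.16,0],0],
  [1,[0,0.2,0],0],
  [1,[0,0.24,0],0],
  [1,[0,0.28,0],0],
  [1,[0,0.3,0],0],
  [1,[0,0.3,0],0],
  [1,[0,0.3,0],0],
  [1,[0,0.3,0],0],
])

```text
clock: 8.33
eef_pos: [539.8, 250.8, 212.1]
tcp_rot: [-0.0, 0.707, -0.0, 0.707]
wrist_force: [0.2, -0.7, 0.8]
grip_width: 91.6
```

```bash
python3 st.py "(465,249,215)" "(465,249,5)"
python3 - <<'E'
from m import *
t=get_image("top"); s=get_image("scene"); np.save("top2.npy",t,allow_pickle=True)
print("top desk edge",edgeline(t,-460,-340,677,0,sign=-1))
print("top front",edgeline(t,-305,-110,717,6,sign=1))
print("scene front",edgeline(s,-305,-110,720,6,sign=1,half=20))
cv2.imwrite("pics/c3.png",t["pixels"])
E
```

```text
t 8.3333 p [539.8 250.8 212.1] F [ 0.2 -0.7  0.8] j [ 0.4   0.22  1.95 -0.    0.97 -1.17]
tool axes (cols): [[-0.0, -0.0, 1.0], [-0.0, 1.0, 0.0], [-1.0, -0.0, -0.0]]
yaw of tool y deg 90.00644618662321
(465,249,215) tool shift [-0.0029 -0.0018 -0.0748]
(465,249,5) tool shift [ 0.2071 -0.0018 -0.0747]
top desk edge (677.2, 0.69, 25, 1.9)
top front (716.8, 0.35, 25, 2.3)
scene front (724.2, -0.38, 25, 4.1)
```

View pics/c3.png

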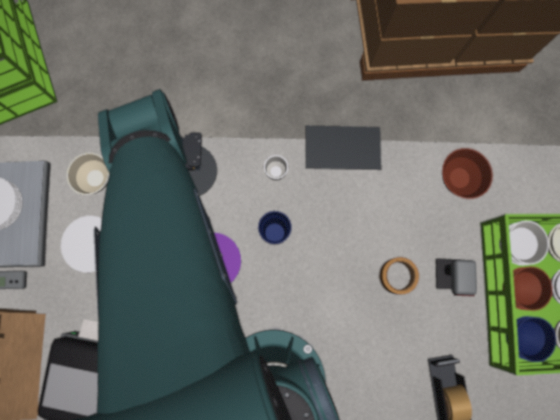

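The oblong is at (343,148), parallel, overhang ≈39.7 mm, with everything else in place. Next the round board.

>>> jog_arm([
  [1,[0,-0.002,-0.035],0],
  [1,[0,-0.002,-0.075],0],
  [1,[0.04,-0.002,-0.075],0],
  [1,[0.08,-0.002,-0.075],0],
  [1,[0.12,-0.002,-0.075],0],
  [1,[0.16,-0.002,-0.075],0],
  [1,[0.19,-0.002,-0.075],0],
  [1,[0.2,-0.002,-0.075],0],
  [1,[0.204,-0.002,-0.075],0],
  [1,[0.207,-0.002,-0.075],0],
  [1,[0.209,-0.002,-0.075],0],
  [1,[0.209,-0.002,-0.075],0],
])

```text
clock: 9.43
eef_pos: [466.3, 250.1, 4.8]
tcp_rot: [0.0, 0.706, 0.0, 0.708]
wrist_force: [0.4, 0.2, 0.1]
grip_width: 91.2
```

>>> jog_arm([
  [1,[0,0,0],0],
  [1,[0,0,0],0],
])

```text
clock: 9.6
eef_pos: [466.0, 250.1, 4.5]
tcp_rot: [0.0, 0.707, 0.0, 0.708]
wrist_force: [0.0, 0.2, 0.8]
grip_width: 91.3
```

>>> jog_arm([
  [1,[0.001,0,0],0],
  [1,[0.002,0,0.002],0],
  [1,[0.002,0,0.008],0],
  [1,[0.002,0,0.014],0],
  [1,[0.002,0,0.019],0],
  [1,[0.002,0,0.024],0],
  [1,[0.002,0,0.029],0],
  [1,[0.002,0,0.034],0],
  [1,[0.002,0,0.039],0],
  [1,[0.002,0,0.043],0],
  [1,[0.002,0,0.046],0],
  [1,[0.002,0,0.046],0],
])

```text
clock: 10.6
eef_pos: [512.0, 249.9, 1.5]
tcp_rot: [0.0, 0.707, 0.0, 0.707]
wrist_force: [-0.8, -0.3, -0.6]
grip_width: 90.6
```

>>> jog_arm([
  [1,[0,0,0.004],0],
  [1,[0,0,0.008],0],
  [1,[0,0,0.012],0],
  [1,[0,0,0.016],0],
  [1,[0,0,0.02],0],
  [1,[0,0,0.024],0],
  [1,[0,0,0.026],0],
  [1,[0,0,0.028],0],
  [1,[0,0,0.028],0],
])

```text
clock: 11.35
eef_pos: [539.8, 249.8, 1.5]
tcp_rot: [-0.0, 0.707, 0.0, 0.707]
wrist_force: [-1.0, -1.3, -0.4]
grip_width: 91.0
```

```bash
cat > r.py <<'E'
import sys; from m import *
from scipy.optimize import least_squares
t=get_image("top"); s=get_image("scene"); np.save("top3.npy",t,allow_pickle=True); np.save("scene3.npy",s,allow_pickle=True)
def disc(im,z,box,thr=100):
    g=im["pixels"].astype(int); m=((g.max(2)<thr)&(g.max(2)-g.min(2)<22)).astype(np.uint8)
    D=depthpts(im); m[~((D[...,0]>480)&(abs(D[...,2]-4)<12)&(abs(D[...,1]-248)<110))]=0
    m=cv2.morphologyEx(m,cv2.MORPH_OPEN,np.ones((3,3)))
    c=max(cv2.findContours(m,cv2.RETR_EXTERNAL,cv2.CHAIN_APPROX_NONE)[0],key=cv2.contourArea)[:,0]
    P=onplane(im,c,z)[:,:2]; 
    q=least_squares(lambda q:np.hypot(P[:,0]-q[0],P[:,1]-q[1])-q[2],[600,248,78],loss="soft_l1").x
    return q.round(1),P.max(0).round(1),P.min(0).round(1)
for n,im in(("top",t),("scene",s)): print(n,"disc x,y,r",disc(im,6,0))
B=s["pixels"][130:280,250:450]; A=t["pixels"][90:240,100:300]
cv2.imwrite(sys.argv[1],np.hstack([cv2.resize(A,(400,300)),cv2.resize(B,(400,300))]))
for n,im in(("top",t),("scene",s)): print(n,"rim at y245..253",edgeline(im,244,254,700,6,sign=1,half=30), "edge",edgeline(im,80,150,679,0,sign=-1,half=15))
E
python3 r.py pics/c4.png; python3 st.py
```

```text
top disc x,y,r (array([648.9, 214.5,  40.8]), array([695.6, 258.1]), array([605.5, 173. ]))
scene disc x,y,r (array([626.4, 244.8,  75.4]), array([703.2, 322.2]), array([549.4, 169.1]))
top rim at y245..253 (699.2, -1.85, 25, 3.2) edge (676.8, 1.22, 25, 1.6)
scene rim at y245..253 (705.2, -4.12, 25, 4.2) edge (681.8, -1.06, 25, 4.9)
t 11.45 p [539.6 249.9   1.5] F [-0.3 -0.2 -0.8] j [ 0.39  0.54  1.99 -0.    0.61 -1.18]
tool axes (cols): [[0.001, -0.0, 1.0], [0.0, 1.0, 0.0], [-1.0, 0.0, 0.001]]
yaw of tool y deg 90.00962914684402
```

View pics/c4.png

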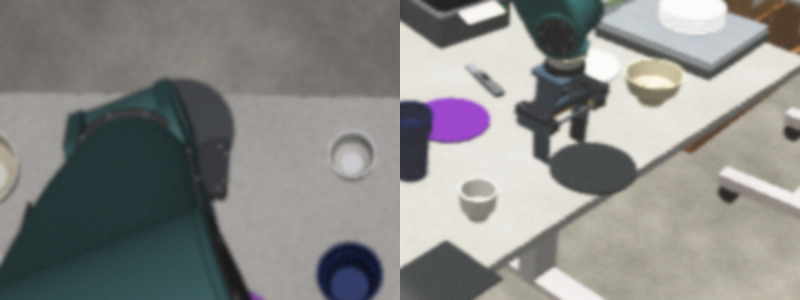

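The disc is cradled and moving straight. Estimates put the overhang at ≈22 mm (range 20.5–24.7). I'll push 16 mm more, retreat and measure with a clear view.

>>> jog_arm([
  [1,[0,0,0.003],0],
  [1,[0,0,0.006],0],
  [1,[0,0,0.009],0],
  [1,[0,0,0.012],0],
  [1,[0,0,0.014],0],
  [1,[0,0,0.0155],0],
  [1,[0,0,0.016],0],
  [1,[0,0,0.016],0],
])

```text
clock: 12.12
eef_pos: [555.5, 249.8, 1.4]
tcp_rot: [-0.0, 0.707, 0.0, 0.707]
wrist_force: [-1.9, 0.3, -0.4]
grip_width: 91.4
```

>>> jog_arm([
  [1,[0,0,-0.01],0],
  [1,[0,0,-0.03],0],
  [1,[-0.03,0,-0.05],0],
  [1,[-0.07,0,-0.05],0],
  [1,[-0.11,0,-0.05],0],
  [1,[-0.15,0,-0.05],0],
  [1,[-0.19,0,-0.05],0],
  [1,[-0.21,0,-0.05],0],
  [1,[-0.21,-0.04,-0.05],0],
  [1,[-0.21,-0.08,-0.05],0],
  [1,[-0.21,-0.12,-0.05],0],
  [1,[-0.21,-0.16,-0.05],0],
])

```text
clock: 13.12
eef_pos: [504.6, 88.5, 211.6]
tcp_rot: [-0.0, 0.707, 0.0, 0.708]
wrist_force: [1.4, -0.8, -0.6]
grip_width: 91.3
```

>>> jog_arm([
  [1,[0,-0.04,0],0],
  [1,[0,-0.08,0],0],
  [1,[0,-0.1,0],0],
  [1,[0,-0.1,0],0],
  [1,[0,-0.1,0],0],
])

```text
clock: 13.53
eef_pos: [505.0, -10.8, 211.4]
tcp_rot: [0.001, 0.707, -0.001, 0.707]
wrist_force: [-0.1, 0.6, -0.1]
grip_width: 91.5
```

```bash
python3 r.py pics/c5.png; python3 st.py
python3 - <<'E'
from m import *
for k in("top0","top3"):
    im=np.load(k+".npy",allow_pickle=True).item()
    # rim by radial/edge method at disc centre line, front & rear
    print(k,[edgeline(im,244,254,x,6,sign=sg,half=15) for x,sg in((654 if k=="top0" else 716,1),(494 if k=="top0" else 557,-1))])
E
```

```text
top disc x,y,r (array([635.5, 250.5,  77.1]), array([713.8, 327.9]), array([557.8, 173.5]))
scene disc x,y,r (array([643.3, 244.7,  74.9]), array([718.9, 320.1]), array([565.7, 168.5]))
top rim at y245..253 (715.2, 2.33, 25, 3.0) edge (676.8, 2.9, 25, 1.4)
scene rim at y245..253 (721.8, -6.89, 25, 3.9) edge (681.8, -0.85, 25, 4.8)
t 13.6333 p [505.2  -9.5 211.4] F [0.7 1.3 0.3] j [-0.07  0.07  2.12  0.    0.94 -1.64]
tool axes (cols): [[0.0, -0.0, 1.0], [0.0, 1.0, 0.0], [-1.0, 0.0, 0.0]]
yaw of tool y deg 90.02074540348778
top0 [(653.2, -4.01, 25, 3.8), (493.8, -2.38, 25, 3.8)]
top3 [(715.2, 2.33, 25, 3.0), (554.2, -6.79, 25, 4.5)]
```

View pics/c5.png

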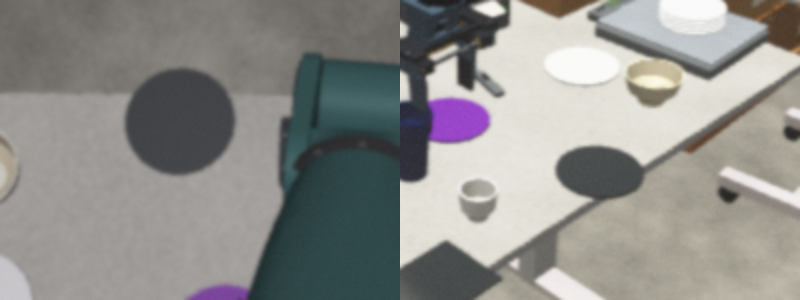

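Everything is in place and the disc is clear. Its overhang measures ≈38 mm (top 38.2, scene ≈37), so I add a 2 mm nudge.

>>> jog_arm([
  [1,[0,0.04,0],0],
  [1,[0,0.08,0],0],
  [1,[0,0.12,0],0],
  [1,[0,0.16,0],0],
  [1,[0,0.2,0],0],
  [1,[0,0.24,0],0],
  [1,[0,0.26,0],0],
  [1,[0,0.26,0],0],
  [1,[0,0.26,0],0],
  [1,[0,0.26,0],0],
])

```text
clock: 14.47
eef_pos: [504.7, 250.1, 211.2]
tcp_rot: [-0.001, 0.707, 0.0, 0.707]
wrist_force: [0.1, 0.5, -0.3]
grip_width: 91.3
```

>>> jog_arm([
  [1,[0.04,0,0],0],
  [1,[0.08,0,0],0],
  [1,[0.12,0,0],0],
  [1,[0.16,0,0],0],
  [1,[0.19,0,0],0],
  [1,[0.2,0,0],0],
  [1,[0.204,0,0],0],
  [1,[0.207,0,0],0],
  [1,[0.209,0,0],0],
  [1,[0.209,0,0],0],
  [1,[0.209,0,0],0],
])

```text
clock: 15.38
eef_pos: [506.2, 250.1, 3.8]
tcp_rot: [0.0, 0.706, 0.0, 0.708]
wrist_force: [0.2, 0.3, 0.8]
grip_width: 91.1
```

>>> jog_arm([
  [1,[0,0,0.008],0],
  [1,[0,0,0.016],0],
  [1,[0,0,0.024],0],
  [1,[0,0,0.032],0],
  [1,[0,0,0.038],0],
  [1,[0,0,0.042],0],
  [1,[0,0,0.045],0],
  [1,[0,0,0.045],0],
  [1,[0,0,0.045],0],
])

```text
clock: 16.13
eef_pos: [550.2, 249.7, 2.3]
tcp_rot: [-0.0, 0.707, 0.0, 0.707]
wrist_force: [0.2, 0.1, -0.1]
grip_width: 91.5
```

Target is 557.4, so +7 mm.

>>> jog_arm([
  [1,[0,0,0.002],0],
  [1,[0,0,0.004],0],
  [1,[0,0,0.0055],0],
  [1,[0,0,0.0065],0],
  [1,[0,0,0.007],0],
  [1,[0,0,0.007],0],
  [1,[0,0,0.007],0],
])

```text
clock: 16.72
eef_pos: [557.0, 249.7, 2.3]
tcp_rot: [-0.0, 0.707, 0.0, 0.707]
wrist_force: [-3.5, 0.1, 1.0]
grip_width: 91.3
```

>>> jog_arm([
  [1,[0,0,-0.01],0],
  [1,[0,0,-0.03],0],
  [1,[-0.03,0,-0.05],0],
  [1,[-0.07,0,-0.05],0],
  [1,[-0.11,0,-0.05],0],
  [1,[-0.15,0,-0.05],0],
  [1,[-0.19,0,-0.05],0],
  [1,[-0.21,0,-0.05],0],
  [1,[-0.21,-0.04,-0.05],0],
  [1,[-0.21,-0.08,-0.05],0],
  [1,[-0.21,-0.12,-0.05],0],
  [1,[-0.21,-0.16,-0.05],0],
])

```text
clock: 17.72
eef_pos: [506.7, 88.5, 212.7]
tcp_rot: [-0.0, 0.707, 0.0, 0.708]
wrist_force: [0.8, 0.0, -0.0]
grip_width: 91.4
```

>>> jog_arm([
  [1,[0,-0.04,0],0],
  [1,[0,-0.08,0],0],
  [1,[0,-0.1,0],0],
  [1,[0,-0.1,0],0],
  [1,[0,-0.1,0],0],
])

```text
clock: 18.13
eef_pos: [507.1, -10.9, 212.4]
tcp_rot: [0.001, 0.707, -0.001, 0.707]
wrist_force: [-0.0, 0.8, -1.2]
grip_width: 91.1
```

```bash
python3 r.py pics/c6.png
python3 - <<'E'
from m import *
im=np.load("top3.npy",allow_pickle=True).item(); s=np.load("scene3.npy",allow_pickle=True).item()
print([edgeline(im,244,254,x,6,sign=g,half=15) for x,g in((716,1),(557,-1))])
print("oblong top",edgeline(im,-305,-220,717,6),"scene",edgeline(s,-305,-110,720,6,half=20))
cv2.imwrite("pics/c7.png",s["pixels"])
E
```

```text
top disc x,y,r (array([636.9, 250.6,  77.1]), array([714. , 327.9]), array([557.9, 173.5]))
scene disc x,y,r (array([644. , 244.8,  75.2]), array([720.1, 319.9]), array([565.7, 169.8]))
top rim at y245..253 (715.8, -0.11, 25, 3.1) edge (676.8, 1.81, 25, 1.4)
scene rim at y245..253 (722.8, -5.27, 25, 3.9) edge (681.8, -1.34, 25, 4.8)
[(715.8, -0.11, 25, 3.1), (556.8, -3.28, 25, 4.5)]
oblong top (716.8, -0.93, 25, 2.2) scene (724.2, -0.43, 25, 4.1)
```

View pics/c7.png

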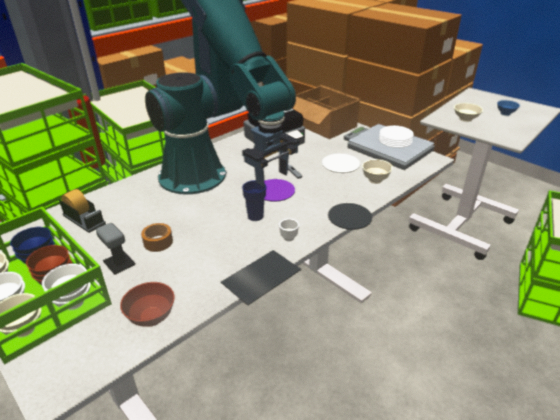

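Both boards stick out flat over the far edge: round at (350,216), oblong at (261,276). Overhangs are ≈39.5 and ≈40 mm, and everything else stands where it was. Handing in.

```bash
python3 -c "from plant import close_job; print(close_job())"
```

```text
the job is handed in; nothing more can be done
None
```

I slid both slate boards to the far edge with the open fingertips and handed the job in at about 18 s, with the arm raised clear of everything. I pushed the oblong first, then the round board, and nudged the round one about 2 mm further after a check.

| Board | Top view overhang | Scene view overhang, raw |
|---|---|---|
| Oblong | 40.0 mm | 42.4 mm |
| Round | about 39–40 mm | 41.0 mm |

- **Alignment:** the oblong's long side came out parallel to the edge within about 0.5° in the clear views. The last top view, over a shorter stretch, read 0.9°.
- **Disagreement between cameras:** the scene camera places everything 4–7 mm farther out than the top camera and reads the overhangs 1–3 mm larger. I relied on the top view, which agreed with the arm's own position within about 2 mm.
- **Everything else:** in the last picture both boards lie flat and nothing else appears to have moved; I judged that by eye. The wrist force readings at the end of each move stayed under 5 N.

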